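# Fold the swing-arm lamp away over its foot

## Task

Sorting is done, so fold the swing-arm lamp away, working in from its far end: first swing the LED head fully in under the outer arm, then fold the outer arm fully in under the inner arm, and last swing the folded lamp round until it is parked over the long foot of its base. Push gently, do not knock or shift the things on the counter, and leave all three joints closed up to their stops with nothing touching the lamp.

Things in the scene. Friction and masses are not known exactly. Their poses are not given: they have to be found in the camera images.
- lamp: Cast dark steel base and upright post (24 mm thick) of a double swing-arm LED lamp, fixed to the counter. Origin: on the counter on the post's axis; z up; +x along the long end of the foot (290 mm long, x = -85 to +205 mm, 110 mm wide, 30 mm high). Lamp's highest point 290 mm (knob over elbow). Joints turn about vertical axes and stay where left; each part hangs below the one before
- inner_arm (a joint): Angle (rad) of the inner arm, a painted bar on top of the post: 180 mm from post axis to elbow axis, 22 mm wide, 16 mm thick, mid-height 265 mm. 0 = parked over the foot, pointing along the lamp's +x, against its stop; grows as it swings out clockwise seen from above (its direction = lamp yaw - this angle). Takes 1.2 N m to turn
- outer_arm (a joint): Angle (rad) of the outer arm, hung under the inner arm's end: 140 mm from elbow axis to head pivot axis, 28 mm wide, 16 mm thick, mid-height 230 mm. 0 = folded under the inner arm, pointing back to the post, against its stop; grows as it opens counter-clockwise seen from above (direction = inner arm's + pi + this angle). Takes 0.4 N m to turn
- led_head (a joint): Angle (rad) of the LED head, a finned aluminium bar on an 18 mm drop tube under the outer arm's end: 150 mm long (130 ahead of its pivot), 40 wide, 20 thick, mid-height 135 mm, 77 mm below the outer arm. 0 = folded under the outer arm, pointing back to the elbow, against its stop; grows as it opens counter-clockwise from above (direction = outer arm's + pi + this angle). Takes 0.1 N m
- elbow (a point): On the elbow's vertical axis at the outer arm's mid-height
- head_pivot (a point): On the vertical axis of the head's pivot (the drop tube), at the outer arm's mid-height, 95 mm above the head's mid-height
- head_end (a point): Centre of the free end face of the LED head
- sorting_box: Open grey plastic weight sorting box with six pockets, 150 x 210 mm, 55 mm high, fixed, under the lamp. Origin: centre of its underside
- inflator: Brass dual-head inflator lying on the counter, 225 mm long, 26 mm high. Origin: on the counter near its middle, x along it
- valve_puller: Chrome valve stem puller lying on the counter, 225 mm long, 20 mm high. Origin: on the counter near its middle, x along it
- weight_a: Zinc wheel weight with steel clip, 75 x 24 mm, 13 mm high, lying on the counter. Origin: centre of its underside
- weight_b: Zinc wheel weight with steel clip, 62 x 24 mm, 13 mm high, lying on the counter. Origin: centre of its underside
- soap_bottle: White plastic bottle of mounting soap, 72 mm across, 200 mm tall, standing at the back of the counter, where the lamp may strike it if it is swung round unfolded. Origin: centre of its underside
- paste_tin: Steel tin of mounting paste, 72 mm across, 55 mm high. Origin: centre of its underside

How it is judged (in metres and radians):
On the way, in this order (a step that is already met when the one before it is completed fails the run):
1. LED head folded in under the outer arm, the outer and inner arms still open (value of joint led_head below 0.1 rad and value of joint outer_arm above 0.5 rad and value of joint inner_arm above 0.2 rad), for 0.2 s.
2. outer arm folded in under the inner arm, the head still folded and the inner arm still out from its parked place (value of joint outer_arm below 0.1 rad and value of joint led_head below 0.15 rad and value of joint inner_arm above 0.2 rad), for 0.2 s.
3. folded lamp parked over its foot (value of joint inner_arm below 0.1 rad), for 0.2 s.
At the end, for the whole second after the job is handed in: All three lamp joints within 0.10 rad (about 6 degrees) of closed: the head under the outer arm, the outer arm under the inner arm, the inner arm over the foot (value of joint each of inner_arm, outer_arm, led_head below 0.1 rad); the robot touches nothing.
It fails at once if lamp pushed with more than 30 N (contact force between any of the fingers, the arm and lamp above 30 N).
It fails at once if something on the counter shifted by more than 15 mm (distance of any of inflator, valve_puller, weight_a, weight_b, soap_bottle, paste_tin from where it was at the start of the episode above 0.015 m).
It fails at once if soap bottle tipped (angle between soap_bottle's own z axis and vertical above 0.3 rad).
It also fails if it takes over 64 s, if anything falls off the work surface, if the arm or the gripper's body presses on something with over 40 N, if the wrist force passes 120 N, or if a joint passes its speed limit or range.

## Robot

A 7-joint arm with a two-finger parallel gripper is mounted at the origin on the work surface. World frame = base frame: x ahead of the robot, y to its left, z up, the work surface at z = 0. Lengths are in mm, angles in rad, forces in N, time in s.
With the tool pointing down it reaches from about 400 to 875 mm from the base axis. Payload 4.4 kg.
Tool frame: the origin (TCP) lies midway between the tips of the shut fingers; the grasp point (between the pads) lies 19 mm behind it; z points along the fingers, y is the line along which they close (so a half turn about z gives the same grasp; the last joint's range is limited). The gripper opens to 85 mm and grips with 20 to 120 N. Pads are 22 mm wide; open, the fingers measure 114 mm over their backs; the gripper's body (76 mm by 85 mm) begins 54 mm behind the grasp point. The pads swing forward as they close: fully open they stand 13 mm farther back than shut.
Start: joints at [-1.406, 0.628, 0.038, 1.517, -0.027, 0.996, -0.02], TCP at [148.666, 632.784, 231.313] pointing down, gripper open.
Joint ranges: [-3.06, 3.06], [-0.37, 2.12], [-1.25, 1.32], [0.18, 2.47], [-1.1, 4.24], [0.23, 1.98], [-2.94, 2.94]. Speed limits (rad/s): [2.57, 2.57, 3.14, 3.14, 3.14, 3.14, 3.14].

## Interface

Orientations are given as [roll, pitch, yaw] about the fixed x, y, z axes, in that order (R = Rz(yaw) Ry(pitch) Rx(roll)).
In Python, from cell import ctrl, get_image, get_calibration gives the robot as it stands.
- The arm moves only by the shell command python3 -m creep 'ROWS'. ROWS is JSON, a list of rows, each an object of numbers: "dx", "dy", "dz": the shift along the world's x, y, z normalised to -1 to 1, where 1 is 0.4 m; "rx", "ry", "rz": the turn, a rotation vector about the world's x, y, z normalised to -1 to 1, where 1 is 2 pi rad; "grip": the closure, from -1 (fully open) to 1 (shut). A call has exactly 5 rows; each row is the pose to reach, as a shift and turn from the pose commanded when the call began, turning the shorter way round; what a row does not reach only later rows make up. A row lasts 1/8 s, in which the tool goes at most 62.5 mm and 10.7 degrees, less where a joint would pass 70% of its speed; a pose out of reach is approached as far as the arm can. A call with a number of a shift or a turn outside -1 to 1 is refused whole. A call with a gripper value outside its range is refused whole. The fingers move at their own pace and stop on an object; the grip force is fixed at half the most. Time passes only in rows, so rows that repeat a pose let the fingers close, or fill a call up. It gives the time, the measured TCP pose, the force, the opening and the grip force at its end, in the units of the state.
- ctrl.read_state(): the state, without advancing time (a new reading comes with each control period).
- get_image(name): name is "scene" or "side" or "wrist"; returns the picture (400x640x3 uint8, red, green, blue); there is no depth.
- get_calibration(name): a dict with "mtx" (3x3 intrinsics, pixels), "world_from_camera" (4x4, takes a point from camera to world coordinates). Camera axes: x right, y down, z forward; pixel columns grow to the right and rows downward; lengths in mm; the calibration is good to about 2 mm. A picture is of the moment at which its call begins: read the wrist's pose just before it. get_calibration takes no time and is no camera call; for the wrist camera it gives the pose at the moment of the call.
- ctrl.finish_job(): hands the job in; it is judged then, once.
The state is a dict: "clock": time; "qpos": joint angles; "qd": joint speeds; "tau": joint torques, N m; "eef_pos": TCP position; "tool_rot": TCP orientation; "force": force on the tool from outside, world axes, zero at the start; "torque": the same for the moment, N m; "width": finger opening in mm; "gripper_force": force on a finger pad.
Only numpy, scipy, OpenCV 4.12 (cv2) and the standard library are available. Lean on these libraries where they do the work, as an engineer would, in place of code of your own. Each camera call takes 0.05 s, during which the arm holds its last target. There are 200 camera calls.

## Working session

There is one attempt and no reset: what is moved stays moved. The work goes in short steps, Python scripts to look and compute and a shell command to move; the robot and the scene stay as the last step left them, time stands still between calls to the robot, and variables do not carry over. Pictures are saved under pics/ and viewed, at most 10 in all, crops included, and the job is handed in when it is done.

```bash
ls; mkdir -p pics
python3 - <<'E'
from cell import ctrl,get_image,get_calibration
import cv2,json
s=ctrl.read_state();print(s['clock'],s['eef_pos'],s['tool_rot'],s['width'])
for n in ("scene","side","wrist"):
    c=get_calibration(n);print(n,c['mtx'],c['world_from_camera'])
    cv2.imwrite(f"pics/{n}0.png",get_image(n)[:,:,::-1])
E
```

```text
pics
0.0 [148.52408243 632.16355411 230.38233219] [-3.13969762e+00  2.78180389e-05  2.91077325e+00] 85.57073305897906
scene [[416.54117012   0.         325.46944722]
 [  0.         416.54117012 196.48604066]
 [  0.           0.           1.        ]] [[ 5.21566941e-01  4.66003521e-01 -7.14708783e-01  1.25389109e+03]
 [ 8.52958010e-01 -2.64411424e-01  4.50054698e-01 -4.51857688e+02]
 [ 2.07499070e-02 -8.44350234e-01 -5.35389694e-01  6.54105467e+02]
 [ 0.00000000e+00  0.00000000e+00  0.00000000e+00  1.00000000e+00]]
side [[447.10173095   0.         320.49473964]
 [  0.         447.10173095 207.16679777]
 [  0.           0.           1.        ]] [[ 8.01315582e-01 -3.48391697e-01  4.86329687e-01  8.22009407e+01]
 [-5.98179518e-01 -4.78341853e-01  6.42938827e-01 -6.76679848e+02]
 [ 8.63729457e-03 -8.06109358e-01 -5.91703558e-01  7.54962607e+02]
 [ 0.00000000e+00  0.00000000e+00  0.00000000e+00  1.00000000e+00]]
wrist [[334.27492196   0.         323.8367618 ]
 [  0.         334.27492196 197.19924927]
 [  0.           0.           1.        ]] [[ 2.29944159e-01  9.38776905e-01  2.56561116e-01  8.35137155e+01]
 [ 9.73202967e-01 -2.21459750e-01 -6.18996346e-02  6.48441419e+02]
 [-1.29198683e-03  2.63919499e-01 -9.64543845e-01  3.72200115e+02]
 [ 0.00000000e+00  0.00000000e+00  0.00000000e+00  1.00000000e+00]]
```

View pics/scene0.png

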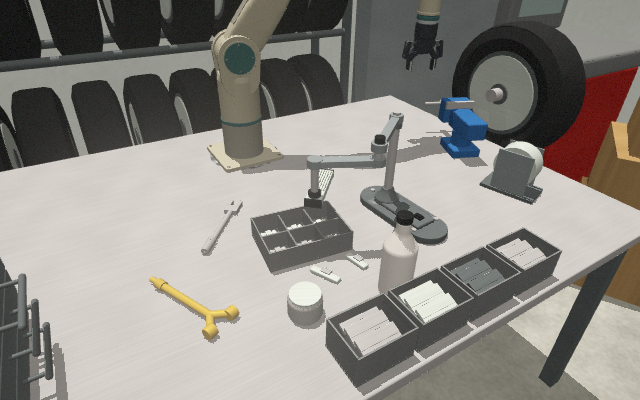

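View pics/side0.png

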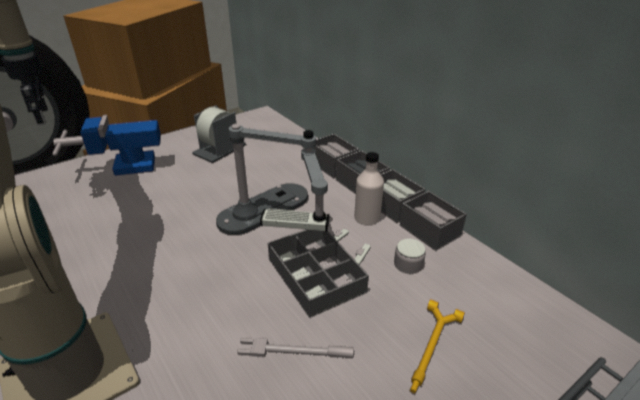

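The scene view shows the post top at about (396,117), the elbow knob (380,140) and the head pivot (313,162). In the side view the same points are at (237,131), (309,135) and (317,185). The head points back towards the post. Next I'll zoom in for accurate pixels.

Run:
```python
import cv2,numpy as np
a=cv2.imread('pics/scene0.png')[95:255,290:460];b=cv2.imread('pics/side0.png')[115:255,205:345]
A=cv2.resize(a,None,fx=2.8,fy=2.8,interpolation=cv2.INTER_CUBIC)
def grid(im,x0,y0,w,h,s):
    o=cv2.resize(im,None,fx=s,fy=s,interpolation=cv2.INTER_CUBIC)
    for x in range((x0+9)//10*10,x0+w,10):
        cv2.line(o,(int((x-x0+.5)*s),0),(int((x-x0+.5)*s),5 if x%50 else 14),(0,0,255),1)
        if x%20==0: cv2.putText(o,str(x),(int((x-x0)*s)-8,24),0,.32,(0,0,255),1)
    for y in range((y0+9)//10*10,y0+h,10):
        cv2.line(o,(0,int((y-y0+.5)*s)),(6,int((y-y0+.5)*s)),(0,0,255),1)
        if y%20==0: cv2.putText(o,str(y),(8,int((y-y0)*s)+4),0,.32,(0,0,255),1)
    return o
A=grid(a,290,95,170,160,2.5);B=grid(b,205,115,140,140,2.65)
h=max(len(A),len(B));A=cv2.copyMakeBorder(A,0,h-len(A),0,0,0);B=cv2.copyMakeBorder(B,0,h-len(B),0,0,0)
o=np.hstack([A,B]);print(o.shape);cv2.imwrite('pics/z.png',o[:600,:800])
```

```text
(400, 796, 3)
```

View pics/z.png

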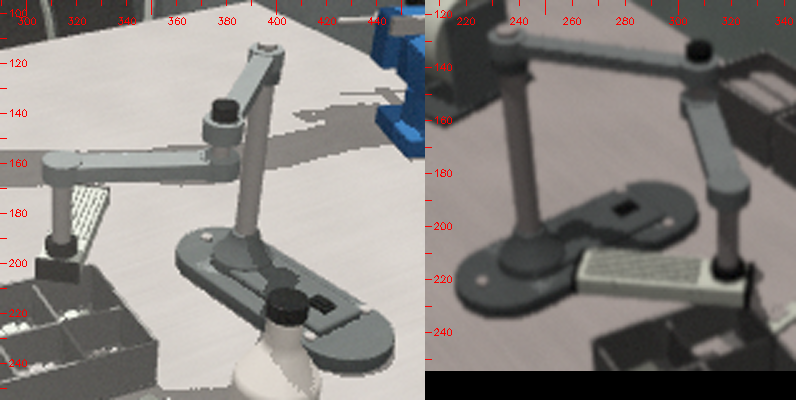

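Crop reading, scene: post top (396.4,115), knob (379.6,136), tube axis x≈314.5, foot tips (361,193) and (447,233). Side: post top (235.6,128), knob (308.4,132), pivot (319.3,184), head end (264,215).

```bash
cat > h.py <<'E'
from cell import ctrl,get_image,get_calibration
import cv2,numpy as np
def ray(n,u,v):
    c=get_calibration(n);M=np.array(c['world_from_camera']);d=M[:3,:3]@np.linalg.inv(c['mtx'])@[u,v,1]
    return M[:3,3],d/np.linalg.norm(d)
def plane(n,uv,z):
    o,d=ray(n,*uv);return o+d*(z-o[2])/d[2]
def tri(a,b):
    o1,d1=ray('scene',*a);o2,d2=ray('side',*b)
    t=np.linalg.lstsq(np.c_[d1,-d2],o2-o1,rcond=None)[0]
    p,q=o1+t[0]*d1,o2+t[1]*d2;return (p+q)/2,np.linalg.norm(p-q)
def foot(n):
    "foot contour is not needed"
E
python3 - <<'E'
from h import *
np.set_printoptions(precision=1,suppress=True)
for n,a,b,z in [('post',(396.4,115),(235.6,128.2),273),('knobtop',(379.6,135.8),(308.4,131.2),290),('pivot',(314.2,158.5),(319.3,184),238),('drop collar',(314.5,192),(319.5,217),145)]:
    print(n,tri(a,b),plane('scene',a,z),plane('side',b,z))
for n,u,z in [('scene',(385,195),30),('side',(245,209),30),('scene',(361,193),30),('scene',(448,233),30),('side',(216.3,226),30),('side',(307.6,192),30),('side',(264,215),135),('side',(332,224),135),('scene',(331,172),145)]: print(n,u,z,plane(n,u,z))
for n,a,b in [('bottle cap',(404,214),(372,157)),]: print(n,tri(a,b))
E
```

```text
post (array([505.8, 223.4, 271.9]), np.float64(0.7780801713694998)) [508.6 220.6 273. ] [505.1 222.1 273. ]
knobtop (array([618.2,  81.1, 289.6]), np.float64(0.4574910726099689)) [618.6  80.9 290. ] [617.6  80.  290. ]
pivot (array([555.7, -44.5, 237.5]), np.float64(3.042669167623779)) [554.6 -42.9 238. ] [554.3 -47.5 238. ]
drop collar (array([556.2, -44.4, 150.9]), np.float64(5.728787799524739)) [545.1 -35.9 145. ] [559.5 -42.4 145. ]
scene (385, 195) 30 [497.3 223.5  30. ]
side (245, 209) 30 [507.1 225.1  30. ]
scene (361, 193) 30 [454.9 170.4  30. ]
scene (448, 233) 30 [715.5 249.3  30. ]
side (216.3, 226) 30 [411.3 203.7  30. ]
side (307.6, 192) 30 [692.2 191.8  30. ]
side (264, 215) 135 [469.3  48.7 135. ]
side (332, 224) 135 [574.6 -69.  135. ]
scene (331, 172) 145 [482.9  48.3 145. ]
bottle cap (array([774.3,  28.5, 196.3]), np.float64(5.313198121317473))
```

Lengths check out: post to elbow 180, elbow to pivot 141, head about 125. That puts the joints at roughly inner 0.9, outer 2.0 and head 1.17 rad. The plan is closed fingers, tilted so the body leans away from the outer arm, pushing the head clockwise from the robot side. First I'll move to that side.

```bash
python3 -m creep '[{"dx":0.454,"dy":-0.58,"dz":0.174,"grip":1},{"dx":0.454,"dy":-0.58,"dz":0.174,"grip":1},{"dx":0.454,"dy":-0.58,"dz":0.174,"grip":1},{"dx":0.454,"dy":-0.58,"dz":0.174,"grip":1},{"dx":0.454,"dy":-0.58,"dz":0.174,"grip":1}]'
python3 -m creep '[{"dx":0.24,"dy":-0.65,"grip":1},{"dx":0.24,"dy":-0.65,"grip":1},{"dx":0.24,"dy":-0.65,"grip":1},{"dx":0.24,"dy":-0.65,"grip":1},{"dx":0.24,"dy":-0.65,"grip":1}]'
```

```text
$[0]: bad value
$[0]: bad value
```

```bash
python3 -m creep '[{"dx":0.454,"dy":-0.58,"dz":0.174,"rx":0,"ry":0,"rz":0,"grip":1},{"dx":0.454,"dy":-0.58,"dz":0.174,"rx":0,"ry":0,"rz":0,"grip":1},{"dx":0.454,"dy":-0.58,"dz":0.174,"rx":0,"ry":0,"rz":0,"grip":1},{"dx":0.454,"dy":-0.58,"dz":0.174,"rx":0,"ry":0,"rz":0,"grip":1},{"dx":0.454,"dy":-0.58,"dz":0.174,"rx":0,"ry":0,"rz":0,"grip":1}]'
```

```text
clock: 0.78
eef_pos: [331.7, 398.5, 301.4]
tool_rot: [-3.141, 0.0, 2.909]
force: [-0.1, 1.0, 0.3]
width: 0.0
gripper_force: 0.0
```

```bash
python3 -m creep '[{"dx":0.245,"dy":-0.62,"dz":0,"rx":0,"ry":0,"rz":0,"grip":1},{"dx":0.245,"dy":-0.62,"dz":0,"rx":0,"ry":0,"rz":0,"grip":1},{"dx":0.245,"dy":-0.62,"dz":0,"rx":0,"ry":0,"rz":0,"grip":1},{"dx":0.245,"dy":-0.62,"dz":0,"rx":0,"ry":0,"rz":0,"grip":1},{"dx":0.245,"dy":-0.62,"dz":0,"rx":0,"ry":0,"rz":0,"grip":1}]'
python3 -m creep '[{"dx":0,"dy":-0.4,"dz":0,"rx":-0.0145,"ry":-0.062,"rz":0,"grip":1},{"dx":0,"dy":-0.4,"dz":0,"rx":-0.0145,"ry":-0.062,"rz":0,"grip":1},{"dx":0,"dy":-0.4,"dz":0,"rx":-0.0145,"ry":-0.062,"rz":0,"grip":1},{"dx":0,"dy":-0.4,"dz":0,"rx":-0.0145,"ry":-0.062,"rz":0,"grip":1},{"dx":0,"dy":-0.4,"dz":0,"rx":-0.0145,"ry":-0.062,"rz":0,"grip":1}]'
python3 -c "
from h import *
print(ctrl.read_state()['qpos'])"
```

```text
clock: 1.4
eef_pos: [429.3, 148.2, 301.0]
tool_rot: [-3.14, 0.001, 2.904]
force: [0.1, 1.2, 0.2]
width: 0.1
gripper_force: 0.0
clock: 2.02
eef_pos: [429.0, -6.5, 301.3]
tool_rot: [3.14, 0.401, 2.911]
force: [0.8, -0.1, 0.5]
width: -0.3
gripper_force: 0.0
[-0.49253069  0.04435232  0.33254039  2.31941589  0.32954138  0.42756859
  0.90102111]
```

```bash
python3 -m creep '[{"dx":0,"dy":0,"dz":-0.428,"rx":0,"ry":0,"rz":0,"grip":1},{"dx":0,"dy":0,"dz":-0.428,"rx":0,"ry":0,"rz":0,"grip":1},{"dx":0,"dy":0,"dz":-0.428,"rx":0,"ry":0,"rz":0,"grip":1},{"dx":0,"dy":0,"dz":-0.428,"rx":0,"ry":0,"rz":0,"grip":1},{"dx":0,"dy":0,"dz":-0.428,"rx":0,"ry":0,"rz":0,"grip":1}]'
python3 - <<'E'
from h import *
print(ctrl.read_state()['qpos'])
cv2.imwrite('pics/side1.png',get_image('side')[100:300,150:400,::-1].repeat(2,0).repeat(2,1))
H=np.array([555,-45.]);p0=None
for th in np.linspace(2.276,1.107,9):
    d=np.array([np.cos(th),np.sin(th)]);n=np.array([-d[1],d[0]])
    dl=abs((th-np.pi/2)-(-.23)); s=11*np.cos(dl)+14*np.sin(dl)
    p=H+100*d+(20+s)*n
    print(round(th,2),p.round(1), None if p0 is None else ((p-p0)/400).round(4));p0=p
E
```

```text
clock: 2.65
eef_pos: [405.7, -28.6, 142.1]
tool_rot: [-2.977, 0.265, 2.996]
force: [-0.9, -0.3, -1.1]
width: -0.5
gripper_force: 0.0
[ 0.38333825  0.53434964 -0.84051376  2.44940295  1.39603394  0.67094147
 -0.23740938]
2.28 [461.4   6.6] None
2.13 [470.   19.8] [0.0215 0.0328]
1.98 [480.8  31.7] [0.027  0.0297]
1.84 [493.6  41.9] [0.0319 0.0255]
1.69 [508.1  50. ] [0.0362 0.0204]
1.55 [523.9  55.8] [0.0397 0.0145]
1.4 [540.7  59. ] [0.042  0.0078]
1.25 [555.7  60. ] [0.0373 0.0027]
1.11 [569.4  59.6] [ 0.0343 -0.0011]
```

View pics/side1.png

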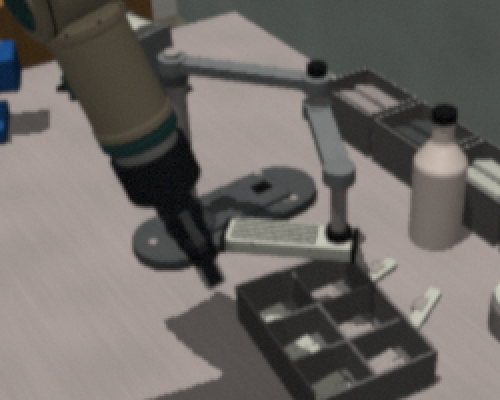

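The view shows the tip to the left of the head (side-crop tip at (215,280)) and the head untouched. The pose was limited by reach, so I'll take out the tilt here and tilt again later, farther out.

```bash
python3 -m creep '[{"dx":0,"dy":0,"dz":0,"rx":0.0145,"ry":0.062,"rz":0,"grip":1},{"dx":0,"dy":0,"dz":0,"rx":0.0145,"ry":0.062,"rz":0,"grip":1},{"dx":0,"dy":0,"dz":0,"rx":0.0145,"ry":0.062,"rz":0,"grip":1},{"dx":0,"dy":0,"dz":0,"rx":0.0145,"ry":0.062,"rz":0,"grip":1},{"dx":0,"dy":0,"dz":0,"rx":0.0145,"ry":0.062,"rz":0,"grip":1}]'
python3 -c "
from h import *
print(ctrl.read_state()['qpos'])"
```

```text
clock: 3.32
eef_pos: [403.6, -30.2, 142.4]
tool_rot: [-3.006, -0.134, 2.994]
force: [-0.4, -0.0, 0.3]
width: -0.3
gripper_force: 0.0
[ 0.51203469  0.66328677 -0.89290341  2.11955631  0.7339034   0.92219734
  0.56493477]
```

```bash
cat >> h.py <<'E'
from scipy.spatial.transform import Rotation as R
def rel(pos,rpy):
    "move numbers from the measured pose to a wanted one"
    s=ctrl.read_state()
    v=(R.from_euler('xyz',rpy)*R.from_euler('xyz',s['tool_rot']).inv()).as_rotvec()/(2*np.pi)
    return ((np.array(pos)-s['eef_pos'])/400).round(4),v.round(4)
E
python3 -c "
from h import *
print(rel([440,-8,130],[np.pi,0,2.911]))"
```

```text
(array([ 0.091 ,  0.0555, -0.0311]), array([ 0.0172, -0.025 , -0.0146]))
```

```bash
python3 -m creep '[{"dx":0.091,"dy":0.055,"dz":-0.031,"rx":0.017,"ry":-0.025,"rz":-0.015,"grip":1},{"dx":0.091,"dy":0.055,"dz":-0.031,"rx":0.017,"ry":-0.025,"rz":-0.015,"grip":1},{"dx":0.091,"dy":0.055,"dz":-0.031,"rx":0.017,"ry":-0.025,"rz":-0.015,"grip":1},{"dx":0.091,"dy":0.055,"dz":-0.031,"rx":0.017,"ry":-0.025,"rz":-0.015,"grip":1},{"dx":0.091,"dy":0.055,"dz":-0.031,"rx":0.017,"ry":-0.025,"rz":-0.015,"grip":1}]'
python3 -c "
from h import *
print(ctrl.read_state()['qpos'])
print(rel([461,7,130],[np.pi,0.1,2.911]))"
```

```text
clock: 3.95
eef_pos: [440.5, -8.3, 130.2]
tool_rot: [-3.141, -0.002, 2.909]
force: [0.7, -0.3, 0.8]
width: -0.1
gripper_force: 0.0
[ 0.54466518  0.6519499  -0.87465651  2.16317795  0.80877879  0.69812169
  0.44533119]
(array([ 0.0513,  0.0383, -0.0006]), array([-0.0037, -0.0158,  0.0003]))
```

```bash
python3 -m creep '[{"dx":0.025,"dy":0.018,"dz":0,"rx":0,"ry":0,"rz":0,"grip":1},{"dx":0.04,"dy":0.028,"dz":0,"rx":0,"ry":0,"rz":0,"grip":1},{"dx":0.052,"dy":0.038,"dz":0,"rx":0,"ry":0,"rz":0,"grip":1},{"dx":0.063,"dy":0.053,"dz":0,"rx":0,"ry":0,"rz":0,"grip":1},{"dx":0.075,"dy":0.07,"dz":0,"rx":0,"ry":0,"rz":0,"grip":1}]'
python3 -m creep '[{"dx":0.014,"dy":0.015,"dz":0,"rx":-0.002,"ry":-0.006,"rz":0,"grip":1},{"dx":0.027,"dy":0.03,"dz":0,"rx":-0.003,"ry":-0.012,"rz":0,"grip":1},{"dx":0.038,"dy":0.039,"dz":0,"rx":-0.004,"ry":-0.018,"rz":0,"grip":1},{"dx":0.049,"dy":0.048,"dz":0,"rx":-0.005,"ry":-0.022,"rz":0,"grip":1},{"dx":0.059,"dy":0.055,"dz":0,"rx":-0.006,"ry":-0.025,"rz":0,"grip":1}]'
python3 - <<'E'
from h import *
print(rel([508,50,130],[np.pi,.25,2.911]),ctrl.read_state()['qpos'])
cv2.imwrite('pics/side2.png',get_image('side')[100:300,150:400,::-1].repeat(2,0).repeat(2,1))
E
```

```text
clock: 4.58
eef_pos: [470.9, 19.7, 130.0]
tool_rot: [-3.142, -0.002, 2.908]
force: [0.1, -1.0, -0.5]
width: -0.1
gripper_force: 0.5
clock: 5.2
eef_pos: [494.3, 42.0, 130.2]
tool_rot: [-3.141, 0.161, 2.909]
force: [-1.2, -0.2, -0.3]
width: 0.3
gripper_force: 0.5
(array([ 0.0344,  0.02  , -0.0004]), array([-0.0032, -0.0139,  0.0004])) [ 0.32277146  0.62082486 -0.74579012  2.16365969  1.00781708  0.58522675
  0.16033483]
```

View pics/side2.png

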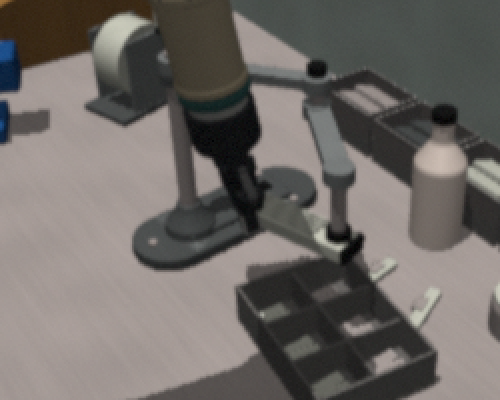

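The side view shows the fingertip on the head's free end at about (255,215) and the head turned part of the way, with the arms unmoved.

```bash
python3 -m creep '[{"dx":0.018,"dy":0.01,"dz":0,"rx":-0.001,"ry":-0.005,"rz":0,"grip":1},{"dx":0.035,"dy":0.02,"dz":0,"rx":-0.002,"ry":-0.01,"rz":0,"grip":1},{"dx":0.05,"dy":0.026,"dz":0,"rx":-0.003,"ry":-0.015,"rz":0,"grip":1},{"dx":0.063,"dy":0.031,"dz":0,"rx":-0.004,"ry":-0.02,"rz":0,"grip":1},{"dx":0.075,"dy":0.035,"dz":0,"rx":-0.005,"ry":-0.024,"rz":0,"grip":1}]'
python3 -m creep '[{"dx":0.01,"dy":0.002,"dz":0,"rx":-0.001,"ry":-0.004,"rz":0,"grip":1},{"dx":0.018,"dy":0.004,"dz":0,"rx":-0.002,"ry":-0.008,"rz":0,"grip":1},{"dx":0.027,"dy":0.006,"dz":0,"rx":-0.002,"ry":-0.011,"rz":0,"grip":1},{"dx":0.035,"dy":0.007,"dz":0,"rx":-0.003,"ry":-0.013,"rz":0,"grip":1},{"dx":0.043,"dy":0.008,"dz":0,"rx":-0.003,"ry":-0.014,"rz":0,"grip":1}]'
python3 - <<'E'
from h import *
print(rel([555,60,130],[np.pi,.4,2.911]),ctrl.read_state()['qpos'])
E
```

```text
clock: 5.88
eef_pos: [524.2, 56.0, 130.0]
tool_rot: [3.137, 0.314, 2.908]
force: [-0.3, -0.8, 0.0]
width: 0.1
gripper_force: 0.5
clock: 6.5
eef_pos: [541.4, 59.2, 130.0]
tool_rot: [3.135, 0.404, 2.907]
force: [-1.3, -0.0, -0.3]
width: 0.0
gripper_force: 0.5
(array([0.034 , 0.0019, 0.    ]), array([-0.0009,  0.0008,  0.0002])) [ 0.10318798  0.59953304 -0.55094657  2.25188562  1.60808556  0.49900136
 -0.49080115]
```

Next I'll go the last 20 mm or so in small steps, watching the force.

```bash
python3 -m creep '[{"dx":0.008,"dy":0.001,"dz":0,"rx":0,"ry":0,"rz":0,"grip":1},{"dx":0.016,"dy":0.001,"dz":0,"rx":0,"ry":0,"rz":0,"grip":1},{"dx":0.024,"dy":0.002,"dz":0,"rx":0,"ry":0,"rz":0,"grip":1},{"dx":0.03,"dy":0.002,"dz":0,"rx":0,"ry":0,"rz":0,"grip":1},{"dx":0.036,"dy":0.002,"dz":0,"rx":0,"ry":0,"rz":0,"grip":1}]'
python3 -m creep '[{"dx":0.004,"dy":0,"dz":0,"rx":0,"ry":0,"rz":0,"grip":1},{"dx":0.008,"dy":0,"dz":0,"rx":0,"ry":0,"rz":0,"grip":1},{"dx":0.011,"dy":0,"dz":0,"rx":0,"ry":0,"rz":0,"grip":1},{"dx":0.014,"dy":0,"dz":0,"rx":0,"ry":0,"rz":0,"grip":1},{"dx":0.017,"dy":0,"dz":0,"rx":0,"ry":0,"rz":0,"grip":1}]'
python3 -c "
from h import *
cv2.imwrite('pics/scene3.png',get_image('scene')[90:250,270:470,::-1].repeat(3,0).repeat(3,1))"
```

```text
clock: 7.12
eef_pos: [555.9, 59.5, 130.1]
tool_rot: [3.135, 0.404, 2.907]
force: [-1.0, -0.7, -0.4]
width: 0.6
gripper_force: 0.5
clock: 7.75
eef_pos: [562.6, 59.6, 130.1]
tool_rot: [3.135, 0.404, 2.907]
force: [-0.7, -0.8, 0.8]
width: 0.1
gripper_force: 0.5
```

View pics/scene3.png

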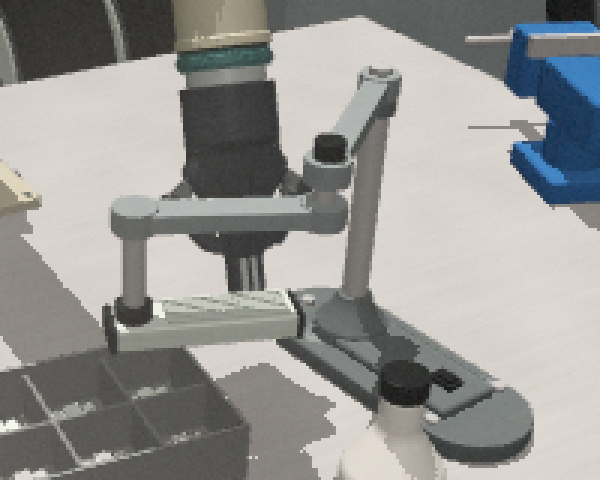

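The scene view shows the head almost under the outer arm (free end at crop (300,310)), with the body clear behind the arm. I'll keep going to the stop in small steps.

```bash
python3 -m creep '[{"dx":0.003,"dy":0,"dz":0,"rx":0,"ry":0,"rz":0,"grip":1},{"dx":0.006,"dy":0,"dz":0,"rx":0,"ry":0,"rz":0,"grip":1},{"dx":0.008,"dy":0,"dz":0,"rx":0,"ry":0,"rz":0,"grip":1},{"dx":0.01,"dy":0,"dz":0,"rx":0,"ry":0,"rz":0,"grip":1},{"dx":0.012,"dy":0,"dz":0,"rx":0,"ry":0,"rz":0,"grip":1}]'
python3 -m creep '[{"dx":0.002,"dy":0,"dz":0,"rx":0,"ry":0,"rz":0,"grip":1},{"dx":0.004,"dy":0,"dz":0,"rx":0,"ry":0,"rz":0,"grip":1},{"dx":0.006,"dy":0,"dz":0,"rx":0,"ry":0,"rz":0,"grip":1},{"dx":0.008,"dy":0,"dz":0,"rx":0,"ry":0,"rz":0,"grip":1},{"dx":0.01,"dy":0,"dz":0,"rx":0,"ry":0,"rz":0,"grip":1}]'
```

```text
clock: 8.43
eef_pos: [567.4, 59.6, 130.1]
tool_rot: [3.135, 0.404, 2.907]
force: [-0.9, -0.8, -0.4]
width: 0.1
gripper_force: 0.5
clock: 9.05
eef_pos: [571.4, 59.6, 130.1]
tool_rot: [3.135, 0.404, 2.907]
force: [-1.4, -0.3, -0.4]
width: -0.2
gripper_force: 0.5
```

```bash
python3 -m creep '[{"dx":0.002,"dy":0,"dz":0,"rx":0,"ry":0,"rz":0,"grip":1},{"dx":0.004,"dy":0,"dz":0,"rx":0,"ry":0,"rz":0,"grip":1},{"dx":0.006,"dy":0,"dz":0,"rx":0,"ry":0,"rz":0,"grip":1},{"dx":0.007,"dy":0,"dz":0,"rx":0,"ry":0,"rz":0,"grip":1},{"dx":0.008,"dy":0,"dz":0,"rx":0,"ry":0,"rz":0,"grip":1}]'
python3 -m creep '[{"dx":0.002,"dy":0,"dz":0,"rx":0,"ry":0,"rz":0,"grip":1},{"dx":0.003,"dy":0,"dz":0,"rx":0,"ry":0,"rz":0,"grip":1},{"dx":0.004,"dy":0,"dz":0,"rx":0,"ry":0,"rz":0,"grip":1},{"dx":0.005,"dy":0,"dz":0,"rx":0,"ry":0,"rz":0,"grip":1},{"dx":0.006,"dy":0,"dz":0,"rx":0,"ry":0,"rz":0,"grip":1}]'
```

```text
clock: 9.68
eef_pos: [573.0, 59.7, 129.6]
tool_rot: [3.135, 0.402, 2.907]
force: [-7.5, 0.6, 3.6]
width: -0.2
gripper_force: 3.2
clock: 10.3
eef_pos: [575.2, 60.6, 129.6]
tool_rot: [3.134, 0.401, 2.908]
force: [-6.4, 1.9, 3.4]
width: 0.0
gripper_force: 3.7
```

The force jumped to 7.5 N, so the head is on its stop. I'll back off, rise, and cross to the far side of the outer arm.

```bash
python3 -m creep '[{"dx":-0.03,"dy":0.007,"dz":0,"rx":0,"ry":0,"rz":0,"grip":1},{"dx":-0.13,"dy":0.03,"dz":0,"rx":0,"ry":0,"rz":0,"grip":1},{"dx":-0.13,"dy":0.03,"dz":0.15,"rx":0,"ry":0,"rz":0,"grip":1},{"dx":-0.13,"dy":0.03,"dz":0.3,"rx":0,"ry":0,"rz":0,"grip":1},{"dx":-0.13,"dy":0.03,"dz":0.45,"rx":0,"ry":0,"rz":0,"grip":1}]'
python3 - <<'E'
from h import *
print(rel([620,-58,345],[np.pi,0,2.911]))
a=get_image('side');cv2.imwrite('pics/side4.png',a[100:300,150:400,::-1].repeat(2,0).repeat(2,1))
E
```

```text
clock: 10.92
eef_pos: [526.0, 70.1, 280.6]
tool_rot: [3.136, 0.404, 2.907]
force: [1.3, -0.9, 0.2]
width: -0.1
gripper_force: 0.0
(array([ 0.2349, -0.3202,  0.161 ]), array([0.0141, 0.0628, 0.0005]))
```

View pics/side4.png

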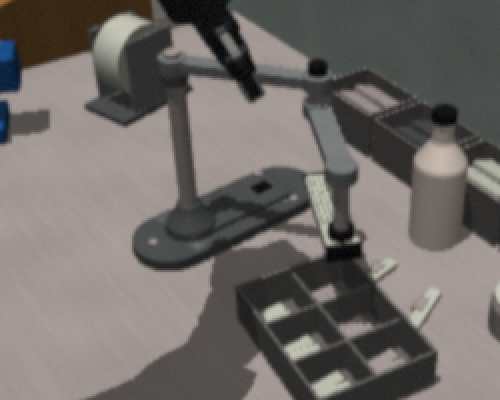

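The head now lies under the outer arm and the elbow and pivot have not moved. Crossing over now.

```bash
python3 -m creep '[{"dx":0,"dy":0,"dz":0.165,"rx":0.007,"ry":0.03,"rz":0,"grip":1},{"dx":0.05,"dy":-0.07,"dz":0.165,"rx":0.014,"ry":0.063,"rz":0,"grip":1},{"dx":0.13,"dy":-0.18,"dz":0.165,"rx":0.014,"ry":0.063,"rz":0,"grip":1},{"dx":0.21,"dy":-0.28,"dz":0.165,"rx":0.014,"ry":0.063,"rz":0,"grip":1},{"dx":0.235,"dy":-0.32,"dz":0.165,"rx":0.014,"ry":0.063,"rz":0,"grip":1}]'
python3 -m creep '[{"dx":0,"dy":0,"dz":-0.1,"rx":0,"ry":0,"rz":0,"grip":1},{"dx":0,"dy":0,"dz":-0.2,"rx":0,"ry":0,"rz":0,"grip":1},{"dx":0,"dy":0,"dz":-0.29,"rx":0,"ry":0,"rz":0,"grip":1},{"dx":0,"dy":0,"dz":-0.295,"rx":0,"ry":0,"rz":0,"grip":1},{"dx":0,"dy":0,"dz":-0.295,"rx":0,"ry":0,"rz":0,"grip":1}]'
python3 - <<'E'
from h import *
print(ctrl.read_state()['qpos'],rel([620,-58,228],[np.pi,0,2.911]))
E_=np.array([618,81.]);p0=None
for ph in np.linspace(-2.034,-4.04,17):
    d=np.array([np.cos(ph),np.sin(ph)]);n=np.array([-d[1],d[0]])
    a=ph-np.pi/2-2.911; s=11*abs(np.cos(a))+14*abs(np.sin(a))
    p=E_+120*d+(14+s)*n
    print(round(ph,2),p.round(1), None if p0 is None else ((p-p0)/400).round(4));p0=p
E
```

```text
clock: 11.6
eef_pos: [621.9, -62.2, 343.9]
tool_rot: [-3.14, -0.0, 2.901]
force: [-0.7, 0.4, -0.7]
width: -0.0
gripper_force: 0.0
clock: 12.22
eef_pos: [620.8, -57.3, 228.6]
tool_rot: [-3.141, 0.002, 2.908]
force: [-0.8, -0.0, 0.9]
width: 0.1
gripper_force: 0.0
[ 0.47437722  0.68464441 -0.73559131  1.58685783  0.50689281  1.06766731
  0.93881104] (array([-0.002 , -0.0018, -0.0016]), array([0.0001, 0.0002, 0.0005]))
-2.03 [589.4 -38.8] None
-2.16 [575.7 -35. ] [-0.0342  0.0095]
-2.28 [562.3 -29.5] [-0.0335  0.0138]
-2.41 [549.4 -22.2] [-0.0321  0.0181]
-2.54 [537.3 -13.3] [-0.0302  0.0224]
-2.66 [526.3  -2.7] [-0.0276  0.0265]
-2.79 [516.5   9.5] [-0.0244  0.0304]
-2.91 [508.3  23. ] [-0.0205  0.0339]
-3.04 [501.9  37.8] [-0.0161  0.0369]
-3.16 [497.4  53.5] [-0.0112  0.0393]
-3.29 [495.1  69.9] [-0.0058  0.041 ]
-3.41 [494.8  85.8] [-0.0008  0.0397]
-3.54 [495.9 100.1] [0.0028 0.0357]
-3.66 [498.7 114.4] [0.0072 0.0358]
-3.79 [503.4 128.5] [0.0117 0.0353]
-3.91 [510.  142.1] [0.0164 0.0341]
-4.04 [518.4 155.1] [0.021  0.0324]
```

```bash
python3 -m creep '[{"dx":-0.04,"dy":0.023,"dz":0,"rx":0,"ry":0,"rz":0,"grip":1},{"dx":-0.065,"dy":0.038,"dz":0,"rx":0,"ry":0,"rz":0,"grip":1},{"dx":-0.08,"dy":0.046,"dz":0,"rx":0,"ry":0,"rz":0,"grip":1},{"dx":-0.096,"dy":0.05,"dz":0,"rx":0,"ry":0,"rz":0,"grip":1},{"dx":-0.113,"dy":0.056,"dz":0,"rx":0,"ry":0,"rz":0,"grip":1}]'
python3 -m creep '[{"dx":-0.017,"dy":0.007,"dz":0,"rx":0,"ry":0,"rz":0,"grip":1},{"dx":-0.033,"dy":0.014,"dz":0,"rx":0,"ry":0,"rz":0,"grip":1},{"dx":-0.05,"dy":0.023,"dz":0,"rx":0,"ry":0,"rz":0,"grip":1},{"dx":-0.066,"dy":0.032,"dz":0,"rx":0,"ry":0,"rz":0,"grip":1},{"dx":-0.08,"dy":0.042,"dz":0,"rx":0,"ry":0,"rz":0,"grip":1}]'
python3 -c "
from h import *
cv2.imwrite('pics/scene5.png',get_image('scene')[90:250,270:470,::-1].repeat(3,0).repeat(3,1))"
```

```text
clock: 12.85
eef_pos: [576.2, -35.6, 228.0]
tool_rot: [-3.141, 0.003, 2.906]
force: [3.7, -0.4, 1.1]
width: 0.1
gripper_force: 1.7
clock: 13.48
eef_pos: [542.3, -18.8, 227.0]
tool_rot: [-3.14, -0.001, 2.907]
force: [4.0, -0.7, 0.9]
width: -0.2
gripper_force: 1.6
```

View pics/scene5.png

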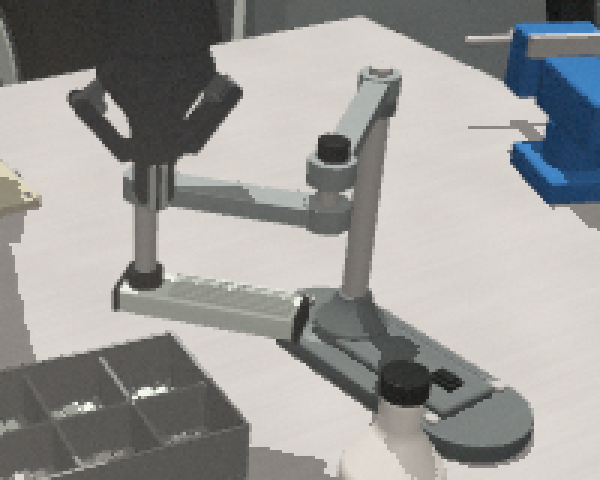

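The scene view shows the finger on the outer arm near the pivot, crop (155,190). The outer arm is turning with the head still folded, and the elbow has not moved.

```bash
python3 -m creep '[{"dx":-0.013,"dy":0.014,"dz":0.003,"rx":0,"ry":0,"rz":0,"grip":1},{"dx":-0.025,"dy":0.027,"dz":0.003,"rx":0,"ry":0,"rz":0,"grip":1},{"dx":-0.04,"dy":0.04,"dz":0.003,"rx":0,"ry":0,"rz":0,"grip":1},{"dx":-0.053,"dy":0.056,"dz":0.003,"rx":0,"ry":0,"rz":0,"grip":1},{"dx":-0.064,"dy":0.071,"dz":0.003,"rx":0,"ry":0,"rz":0,"grip":1}]'
python3 -m creep '[{"dx":-0.011,"dy":0.016,"dz":0,"rx":0,"ry":0,"rz":0,"grip":1},{"dx":-0.02,"dy":0.034,"dz":0,"rx":0,"ry":0,"rz":0,"grip":1},{"dx":-0.029,"dy":0.052,"dz":0,"rx":0,"ry":0,"rz":0,"grip":1},{"dx":-0.036,"dy":0.071,"dz":0,"rx":0,"ry":0,"rz":0,"grip":1},{"dx":-0.042,"dy":0.09,"dz":0,"rx":0,"ry":0,"rz":0,"grip":1}]'
```

```text
clock: 14.15
eef_pos: [517.0, 10.1, 228.4]
tool_rot: [-3.14, -0.0, 2.907]
force: [4.4, -2.3, -0.8]
width: 0.1
gripper_force: 1.6
clock: 14.78
eef_pos: [500.3, 46.0, 228.4]
tool_rot: [-3.14, -0.0, 2.907]
force: [3.4, -2.7, 1.0]
width: 0.2
gripper_force: 1.8
```

```bash
python3 -m creep '[{"dx":-0.007,"dy":0.019,"dz":0,"rx":0,"ry":0,"rz":0,"grip":1},{"dx":-0.011,"dy":0.04,"dz":0,"rx":0,"ry":0,"rz":0,"grip":1},{"dx":-0.013,"dy":0.06,"dz":0,"rx":0,"ry":0,"rz":0,"grip":1},{"dx":-0.013,"dy":0.08,"dz":0,"rx":0,"ry":0,"rz":0,"grip":1},{"dx":-0.013,"dy":0.1,"dz":0,"rx":0,"ry":0,"rz":0,"grip":1}]'
python3 -m creep '[{"dx":0.001,"dy":0.018,"dz":0,"rx":0,"ry":0,"rz":0,"grip":1},{"dx":0.003,"dy":0.035,"dz":0,"rx":0,"ry":0,"rz":0,"grip":1},{"dx":0.006,"dy":0.053,"dz":0,"rx":0,"ry":0,"rz":0,"grip":1},{"dx":0.01,"dy":0.071,"dz":0,"rx":0,"ry":0,"rz":0,"grip":1},{"dx":0.015,"dy":0.089,"dz":0,"rx":0,"ry":0,"rz":0,"grip":1}]'
python3 -c "
from h import *
cv2.imwrite('pics/side6.png',get_image('side')[100:300,150:400,::-1].repeat(2,0).repeat(2,1))"
```

```text
clock: 15.4
eef_pos: [494.9, 85.8, 228.1]
tool_rot: [-3.14, -0.001, 2.907]
force: [2.2, -4.3, 1.7]
width: 0.1
gripper_force: 1.8
clock: 16.02
eef_pos: [501.0, 121.5, 228.2]
tool_rot: [-3.14, -0.001, 2.907]
force: [1.0, -4.5, 0.9]
width: 0.1
gripper_force: 1.7
```

View pics/side6.png

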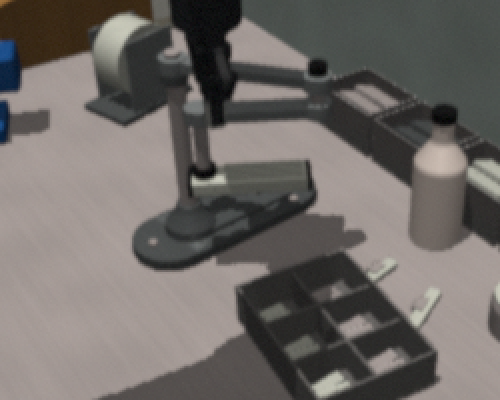

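The outer arm is almost under the inner arm and the elbow has not moved (crop (318,68)). From here I'll slow down towards the stop.

```bash
python3 -m creep '[{"dx":0.006,"dy":0.017,"dz":0,"rx":0,"ry":0,"rz":0,"grip":1},{"dx":0.012,"dy":0.03,"dz":0,"rx":0,"ry":0,"rz":0,"grip":1},{"dx":0.017,"dy":0.04,"dz":0,"rx":0,"ry":0,"rz":0,"grip":1},{"dx":0.02,"dy":0.046,"dz":0,"rx":0,"ry":0,"rz":0,"grip":1},{"dx":0.024,"dy":0.052,"dz":0,"rx":0,"ry":0,"rz":0,"grip":1}]'
python3 -m creep '[{"dx":0.002,"dy":0.004,"dz":0,"rx":0,"ry":0,"rz":0,"grip":1},{"dx":0.005,"dy":0.008,"dz":0,"rx":0,"ry":0,"rz":0,"grip":1},{"dx":0.007,"dy":0.012,"dz":0,"rx":0,"ry":0,"rz":0,"grip":1},{"dx":0.009,"dy":0.014,"dz":0,"rx":0,"ry":0,"rz":0,"grip":1},{"dx":0.01,"dy":0.016,"dz":0,"rx":0,"ry":0,"rz":0,"grip":1}]'
```

```text
clock: 16.7
eef_pos: [510.8, 142.0, 228.3]
tool_rot: [-3.14, -0.001, 2.907]
force: [-0.2, -3.6, 0.5]
width: 0.2
gripper_force: 1.7
clock: 17.32
eef_pos: [514.8, 148.4, 228.3]
tool_rot: [-3.14, -0.0, 2.907]
force: [-0.7, -4.8, 0.4]
width: -0.0
gripper_force: 1.6
```

```bash
python3 -m creep '[{"dx":0.002,"dy":0.003,"dz":0,"rx":0,"ry":0,"rz":0,"grip":1},{"dx":0.004,"dy":0.006,"dz":0,"rx":0,"ry":0,"rz":0,"grip":1},{"dx":0.006,"dy":0.009,"dz":0,"rx":0,"ry":0,"rz":0,"grip":1},{"dx":0.008,"dy":0.011,"dz":0,"rx":0,"ry":0,"rz":0,"grip":1},{"dx":0.009,"dy":0.012,"dz":0,"rx":0,"ry":0,"rz":0,"grip":1}]'
```

```text
clock: 17.95
eef_pos: [517.6, 152.2, 228.4]
tool_rot: [-3.138, -0.002, 2.907]
force: [-5.0, -8.0, 5.6]
width: 0.6
gripper_force: 3.0
```

```bash
python3 -m creep '[{"dx":0.001,"dy":0.001,"dz":0,"rx":0,"ry":0,"rz":0,"grip":1},{"dx":0.002,"dy":0.002,"dz":0,"rx":0,"ry":0,"rz":0,"grip":1},{"dx":0.003,"dy":0.003,"dz":0,"rx":0,"ry":0,"rz":0,"grip":1},{"dx":0.003,"dy":0.003,"dz":0,"rx":0,"ry":0,"rz":0,"grip":1},{"dx":0.003,"dy":0.003,"dz":0,"rx":0,"ry":0,"rz":0,"grip":1}]'
python3 - <<'E'
from h import *
P=np.array([506,222.]);p0=None
for ph in np.linspace(-.9,.05,12):
    d=np.array([np.cos(ph),np.sin(ph)]);n=np.array([d[1],-d[0]])
    a=ph-np.pi/2-2.911; s=11*abs(np.cos(a))+14*abs(np.sin(a))
    p=P+140*d+(14+s)*n
    print(round(ph,2),p.round(1), None if p0 is None else ((p-p0)/400).round(4));p0=p
E
```

```text
clock: 18.58
eef_pos: [518.0, 152.5, 228.4]
tool_rot: [-3.136, -0.003, 2.906]
force: [-6.5, -9.4, 8.1]
width: 0.0
gripper_force: 4.7
-0.9 [568.1  92.6] None
-0.81 [579.1  98.4] [0.0274 0.0147]
-0.73 [589.6 105.4] [0.0263 0.0173]
-0.64 [599.5 113.3] [0.0249 0.0198]
-0.55 [608.8 122.1] [0.0232 0.0221]
-0.47 [617.3 131.9] [0.0212 0.0244]
-0.38 [624.9 142.5] [0.019  0.0265]
-0.3 [631.6 153.8] [0.0166 0.0283]
-0.21 [637.1 165.3] [0.0138 0.0288]
-0.12 [641.4 176. ] [0.0107 0.0266]
-0.04 [644.8 187.1] [0.0086 0.0277]
0.05 [647.3 198.5] [0.0063 0.0287]
```

The stop is firm, so the outer arm is closed. I'll back off and take hold nearer the elbow, 140 mm from the post, where swinging the lamp needs only about 9 N.

```bash
python3 -m creep '[{"dx":-0.04,"dy":-0.03,"dz":0,"rx":0,"ry":0,"rz":0,"grip":1},{"dx":0.02,"dy":-0.11,"dz":0,"rx":0,"ry":0,"rz":0,"grip":1},{"dx":0.085,"dy":-0.18,"dz":0,"rx":0,"ry":0,"rz":0,"grip":1},{"dx":0.085,"dy":-0.18,"dz":0,"rx":0,"ry":0,"rz":0,"grip":1},{"dx":0.1,"dy":-0.168,"dz":0,"rx":0,"ry":0,"rz":0,"grip":1}]'
python3 -c "
from h import *
print(rel([568,92.6,228],[np.pi,0,2.911]))
cv2.imwrite('pics/scene7.png',get_image('scene')[90:250,270:470,::-1].repeat(3,0).repeat(3,1))"
```

```text
clock: 19.2
eef_pos: [559.6, 88.9, 228.4]
tool_rot: [3.141, -0.001, 2.908]
force: [-0.7, 0.4, 0.3]
width: 0.2
gripper_force: 0.0
(array([ 0.0211,  0.0093, -0.0011]), array([-0.0002, -0.0001,  0.0005]))
```

View pics/scene7.png

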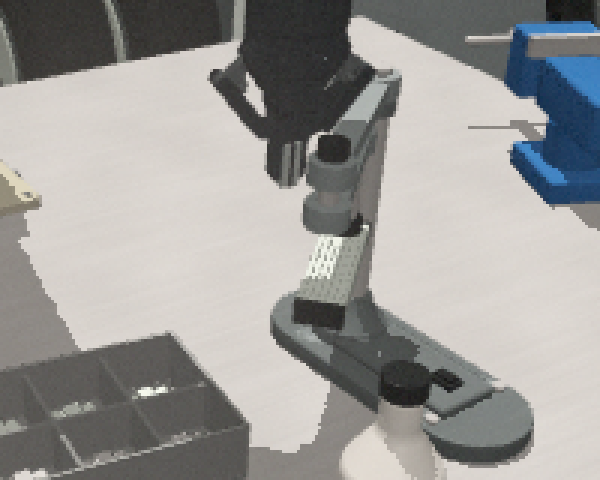

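The lamp is folded, with head and outer arm under the inner arm. I'll raise the tool to z 250 so it pushes the inner arm itself, clear of the knob, and swing it round.

```bash
python3 -m creep '[{"dx":0,"dy":0,"dz":0.054,"rx":0,"ry":0,"rz":0,"grip":1},{"dx":0.01,"dy":0.005,"dz":0.054,"rx":0,"ry":0,"rz":0,"grip":1},{"dx":0.021,"dy":0.01,"dz":0.054,"rx":0,"ry":0,"rz":0,"grip":1},{"dx":0.034,"dy":0.017,"dz":0.054,"rx":0,"ry":0,"rz":0,"grip":1},{"dx":0.048,"dy":0.024,"dz":0.054,"rx":0,"ry":0,"rz":0,"grip":1}]'
python3 -m creep '[{"dx":0.013,"dy":0.008,"dz":0,"rx":0,"ry":0,"rz":0,"grip":1},{"dx":0.026,"dy":0.017,"dz":0,"rx":0,"ry":0,"rz":0,"grip":1},{"dx":0.039,"dy":0.027,"dz":0,"rx":0,"ry":0,"rz":0,"grip":1},{"dx":0.051,"dy":0.037,"dz":0,"rx":0,"ry":0,"rz":0,"grip":1},{"dx":0.063,"dy":0.048,"dz":0,"rx":0,"ry":0,"rz":0,"grip":1}]'
```

```text
clock: 19.88
eef_pos: [577.0, 96.3, 249.0]
tool_rot: [-3.137, -0.005, 2.907]
force: [-9.0, -2.9, 5.4]
width: 0.1
gripper_force: 4.3
clock: 20.5
eef_pos: [600.3, 114.7, 248.6]
tool_rot: [-3.134, -0.008, 2.907]
force: [-8.9, -3.4, 2.7]
width: -0.2
gripper_force: 4.2
```

```bash
python3 -m creep '[{"dx":0.011,"dy":0.009,"dz":0,"rx":0,"ry":0,"rz":0,"grip":1},{"dx":0.022,"dy":0.019,"dz":0,"rx":0,"ry":0,"rz":0,"grip":1},{"dx":0.033,"dy":0.031,"dz":0,"rx":0,"ry":0,"rz":0,"grip":1},{"dx":0.043,"dy":0.043,"dz":0,"rx":0,"ry":0,"rz":0,"grip":1},{"dx":0.053,"dy":0.055,"dz":0,"rx":0,"ry":0,"rz":0,"grip":1}]'
python3 -m creep '[{"dx":0.01,"dy":0.014,"dz":0,"rx":0,"ry":0,"rz":0,"grip":1},{"dx":0.018,"dy":0.028,"dz":0,"rx":0,"ry":0,"rz":0,"grip":1},{"dx":0.026,"dy":0.043,"dz":0,"rx":0,"ry":0,"rz":0,"grip":1},{"dx":0.034,"dy":0.056,"dz":0,"rx":0,"ry":0,"rz":0,"grip":1},{"dx":0.04,"dy":0.07,"dz":0,"rx":0,"ry":0,"rz":0,"grip":1}]'
python3 -c "
from h import *
cv2.imwrite('pics/side8.png',get_image('side')[100:300,150:400,::-1].repeat(2,0).repeat(2,1))"
```

```text
clock: 21.12
eef_pos: [621.6, 135.8, 248.1]
tool_rot: [-3.133, -0.008, 2.907]
force: [-8.5, -4.3, 1.7]
width: -0.0
gripper_force: 4.1
clock: 21.75
eef_pos: [638.2, 162.7, 247.9]
tool_rot: [-3.131, -0.007, 2.906]
force: [-6.5, -6.0, 1.8]
width: -0.1
gripper_force: 4.0
```

View pics/side8.png

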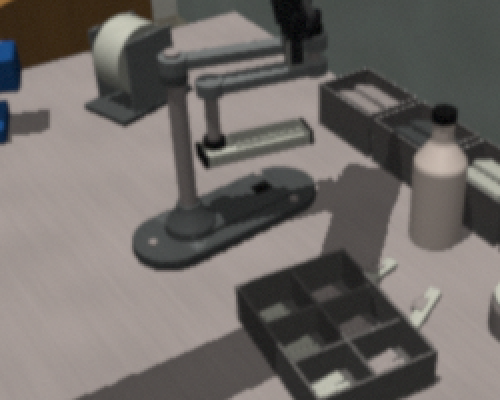

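The folded lamp is swinging round together, with the finger near the elbow at crop (300,55), but it is not over the foot yet. I'll continue with smaller steps.

```bash
python3 -m creep '[{"dx":0.005,"dy":0.014,"dz":0,"rx":0,"ry":0,"rz":0,"grip":1},{"dx":0.009,"dy":0.026,"dz":0,"rx":0,"ry":0,"rz":0,"grip":1},{"dx":0.012,"dy":0.038,"dz":0,"rx":0,"ry":0,"rz":0,"grip":1},{"dx":0.014,"dy":0.046,"dz":0,"rx":0,"ry":0,"rz":0,"grip":1},{"dx":0.016,"dy":0.054,"dz":0,"rx":0,"ry":0,"rz":0,"grip":1}]'
python3 -m creep '[{"dx":0.002,"dy":0.006,"dz":0,"rx":0,"ry":0,"rz":0,"grip":1},{"dx":0.003,"dy":0.012,"dz":0,"rx":0,"ry":0,"rz":0,"grip":1},{"dx":0.004,"dy":0.018,"dz":0,"rx":0,"ry":0,"rz":0,"grip":1},{"dx":0.005,"dy":0.022,"dz":0,"rx":0,"ry":0,"rz":0,"grip":1},{"dx":0.006,"dy":0.026,"dz":0,"rx":0,"ry":0,"rz":0,"grip":1}]'
python3 - <<'E'
from h import *
# foot yaw from its dark top outline in the side view, cast on z=30
I=cv2.imread('pics/side0.png');hsv=cv2.cvtColor(I,cv2.COLOR_BGR2HSV)
m=((hsv[...,2]<85)).astype(np.uint8);m[:182]=0;m[236:]=0;m[:,:214]=0;m[:,312:]=0
n,l,st,_=cv2.connectedComponentsWithStats(m);k=1+st[1:,4].argmax();print(st[k])
ys,xs=np.where(l==k);Q=np.array([plane('side',(x,y),30)[:2] for x,y in zip(xs[::4],ys[::4])])
print(cv2.minAreaRect(Q.astype(np.float32)),cv2.fitLine(Q.astype(np.float32),2,0,.01,.01).ravel())
E
```

```text
clock: 22.42
eef_pos: [644.9, 183.3, 247.8]
tool_rot: [-3.13, -0.006, 2.906]
force: [-7.8, -6.9, 0.2]
width: -0.2
gripper_force: 4.2
clock: 23.05
eef_pos: [647.6, 193.2, 247.6]
tool_rot: [-3.13, -0.006, 2.905]
force: [-7.4, -8.5, 0.7]
width: 0.1
gripper_force: 4.1
[ 217  182   91   53 2283]
((551.8265380859375, 200.29100036621094), (251.6448211669922, 214.92942810058594), 43.22154235839844) [9.9125475e-01 1.3196236e-01 5.4447900e+02 2.0971005e+02]
```

```bash
python3 -m creep '[{"dx":0,"dy":0.006,"dz":0,"rx":0,"ry":0,"rz":0,"grip":1},{"dx":0,"dy":0.012,"dz":0,"rx":0,"ry":0,"rz":0,"grip":1},{"dx":0,"dy":0.017,"dz":0,"rx":0,"ry":0,"rz":0,"grip":1},{"dx":0,"dy":0.02,"dz":0,"rx":0,"ry":0,"rz":0,"grip":1},{"dx":0,"dy":0.022,"dz":0,"rx":0,"ry":0,"rz":0,"grip":1}]'
```

```text
clock: 23.68
eef_pos: [648.3, 201.7, 247.6]
tool_rot: [-3.13, -0.005, 2.905]
force: [-4.9, -8.6, 0.0]
width: -0.1
gripper_force: 4.1
```

```bash
python3 -m creep '[{"dx":0,"dy":0.004,"dz":0,"rx":0,"ry":0,"rz":0,"grip":1},{"dx":0,"dy":0.007,"dz":0,"rx":0,"ry":0,"rz":0,"grip":1},{"dx":0,"dy":0.01,"dz":0,"rx":0,"ry":0,"rz":0,"grip":1},{"dx":0,"dy":0.012,"dz":0,"rx":0,"ry":0,"rz":0,"grip":1},{"dx":0,"dy":0.013,"dz":0,"rx":0,"ry":0,"rz":0,"grip":1}]'
```

```text
clock: 24.3
eef_pos: [648.5, 206.7, 247.6]
tool_rot: [-3.129, -0.004, 2.905]
force: [-4.9, -8.4, -0.8]
width: -0.1
gripper_force: 4.1
```

```bash
python3 -m creep '[{"dx":0,"dy":0.003,"dz":0,"rx":0,"ry":0,"rz":0,"grip":1},{"dx":0,"dy":0.006,"dz":0,"rx":0,"ry":0,"rz":0,"grip":1},{"dx":0,"dy":0.008,"dz":0,"rx":0,"ry":0,"rz":0,"grip":1},{"dx":0,"dy":0.009,"dz":0,"rx":0,"ry":0,"rz":0,"grip":1},{"dx":0,"dy":0.01,"dz":0,"rx":0,"ry":0,"rz":0,"grip":1}]'
```

```text
clock: 24.92
eef_pos: [648.6, 209.9, 247.6]
tool_rot: [-3.128, -0.004, 2.904]
force: [-3.9, -10.4, 1.1]
width: 0.5
gripper_force: 4.8
```

```bash
python3 -m creep '[{"dx":0,"dy":0.003,"dz":0,"rx":0,"ry":0,"rz":0,"grip":1},{"dx":0,"dy":0.006,"dz":0,"rx":0,"ry":0,"rz":0,"grip":1},{"dx":0,"dy":0.008,"dz":0,"rx":0,"ry":0,"rz":0,"grip":1},{"dx":0,"dy":0.009,"dz":0,"rx":0,"ry":0,"rz":0,"grip":1},{"dx":0,"dy":0.01,"dz":0,"rx":0,"ry":0,"rz":0,"grip":1}]'
```

```text
clock: 25.55
eef_pos: [648.6, 210.1, 247.6]
tool_rot: [-3.122, -0.004, 2.902]
force: [-6.5, -16.3, 4.3]
width: -0.2
gripper_force: 8.0
```

The arm moved only 0.2 mm while the force rose to 17 N, so the inner arm is on its stop. I'll retreat and check.

```bash
python3 -m creep '[{"dx":0,"dy":-0.02,"dz":0,"rx":0,"ry":0,"rz":0,"grip":1},{"dx":0,"dy":-0.12,"dz":0,"rx":0,"ry":0,"rz":0,"grip":1},{"dx":0,"dy":-0.2,"dz":0.06,"rx":0,"ry":0,"rz":0,"grip":1},{"dx":0,"dy":-0.25,"dz":0.2,"rx":0,"ry":0,"rz":0,"grip":1},{"dx":0,"dy":-0.25,"dz":0.3,"rx":0,"ry":0,"rz":0,"grip":1}]'
python3 - <<'E'
from h import *
a=get_image('scene');b=get_image('side')
cv2.imwrite('pics/end.png',np.hstack([a[90:250,320:460],b[110:270,200:330]])[:,:,::-1].repeat(2,0).repeat(2,1))
for n,im in(('scene',a),('side',b)):
    g=lambda i:cv2.cvtColor(np.ascontiguousarray(i),cv2.COLOR_RGB2GRAY).astype(int)
    o=cv2.imread(f'pics/{n}0.png')[:,:,::-1]
    for k,(x,y,w,h) in ({'bottle':(375,270,45,20),'tin':(285,280,42,45),'inflator':(148,270,92,68),'puller':(200,198,44,55),'weights':(306,252,64,32)} if n=='scene' else {'bottle':(355,150,30,75),'tin':(392,236,36,38),'weights':(333,228,38,38)}).items():
        print(n,k,np.abs(g(im)-g(o))[y:y+h,x:x+w].mean().round(1))
E
```

```text
clock: 26.18
eef_pos: [651.2, 117.9, 371.8]
tool_rot: [-3.141, 0.001, 2.903]
force: [-0.1, 0.6, 0.8]
width: -0.1
gripper_force: 0.0
scene bottle 7.0
scene tin 1.8
scene inflator 1.8
scene puller 1.7
scene weights 10.3
side bottle 2.0
side tin 1.6
side weights 10.2
```

View pics/end.png

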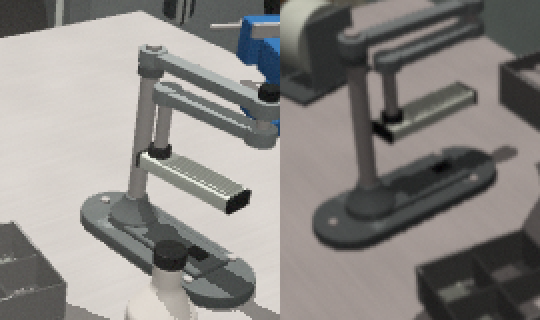

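The view shows all three parts stacked and lined up over the foot. As a last check I'll work out the folding angle from the pivot and arm pixels.

Run:
```python
from h import *
P=np.array([506,222.])
t=lambda u,z:plane('scene',u,z)[:2]
po=t((320+152/2,90+50/2),273);kn=t((320+269/2,90+88/2),290);pv=t((320+163/2,90+90/2),238)
hp=t((320+160/2,90+152/2),150);he=t((320+235/2,90+193/2),145)
an=lambda a,b:np.arctan2(*(b-a)[::-1]).round(3)
print(po,kn,pv,he,'inner',an(po,kn),'outer back',an(pv,kn),'head',an(hp,he), np.linalg.norm(kn-po),np.linalg.norm(kn-pv))
```

```text
[508.14531309 219.73503057] [689.99260695 230.50116059] [550.13993623 207.39459938] [668.81822222 233.3219358 ] inner 0.059 outer back 0.164 head 0.15 182.1657153241496 141.74866023046462
```

The camera estimate puts the outer arm near 0.1 rad, within its noise, so I'll confirm by nudging the outer arm against its stop again.

```bash
python3 -m creep '[{"dx":-0.11,"dy":0.04,"dz":0,"rx":0,"ry":0,"rz":0,"grip":1},{"dx":-0.212,"dy":0.08,"dz":0,"rx":0,"ry":0,"rz":0,"grip":1},{"dx":-0.212,"dy":0.08,"dz":-0.15,"rx":0,"ry":0,"rz":0,"grip":1},{"dx":-0.212,"dy":0.08,"dz":-0.3,"rx":0,"ry":0,"rz":0,"grip":1},{"dx":-0.212,"dy":0.08,"dz":-0.358,"rx":0,"ry":0,"rz":0,"grip":1}]'
python3 -m creep '[{"dx":0,"dy":0.03,"dz":0,"rx":0,"ry":0,"rz":0,"grip":1},{"dx":0,"dy":0.06,"dz":0,"rx":0,"ry":0,"rz":0,"grip":1},{"dx":0,"dy":0.075,"dz":0,"rx":0,"ry":0,"rz":0,"grip":1},{"dx":0,"dy":0.085,"dz":0,"rx":0,"ry":0,"rz":0,"grip":1},{"dx":0,"dy":0.09,"dz":0,"rx":0,"ry":0,"rz":0,"grip":1}]'
```

```text
clock: 26.9
eef_pos: [563.0, 151.1, 222.5]
tool_rot: [-3.137, -0.006, 2.908]
force: [0.1, 0.3, 1.1]
width: -0.1
gripper_force: 0.0
clock: 27.52
eef_pos: [565.8, 188.5, 228.0]
tool_rot: [-3.141, 0.001, 2.907]
force: [-2.2, -2.6, 6.5]
width: -0.3
gripper_force: 0.0
```

```bash
python3 -m creep '[{"dx":0,"dy":0.001,"dz":0,"rx":0,"ry":0,"rz":0,"grip":1},{"dx":0,"dy":0.002,"dz":0,"rx":0,"ry":0,"rz":0,"grip":1},{"dx":0,"dy":0.003,"dz":0,"rx":0,"ry":0,"rz":0,"grip":1},{"dx":0,"dy":0.004,"dz":0,"rx":0,"ry":0,"rz":0,"grip":1},{"dx":0,"dy":0.005,"dz":0,"rx":0,"ry":0,"rz":0,"grip":1}]'
```

```text
clock: 28.15
eef_pos: [565.9, 189.2, 228.2]
tool_rot: [-3.14, 0.002, 2.906]
force: [-1.6, -4.3, 8.7]
width: -0.3
gripper_force: 0.0
```

```bash
python3 -m creep '[{"dx":0,"dy":0.002,"dz":0,"rx":0,"ry":0,"rz":0,"grip":1},{"dx":0,"dy":0.004,"dz":0,"rx":0,"ry":0,"rz":0,"grip":1},{"dx":0,"dy":0.006,"dz":0,"rx":0,"ry":0,"rz":0,"grip":1},{"dx":0,"dy":0.006,"dz":0,"rx":0,"ry":0,"rz":0,"grip":1},{"dx":0,"dy":0.006,"dz":0,"rx":0,"ry":0,"rz":0,"grip":1}]'
```

```text
clock: 28.78
eef_pos: [566.4, 191.4, 228.3]
tool_rot: [-3.14, 0.003, 2.905]
force: [-0.3, -2.4, 8.0]
width: 0.4
gripper_force: 1.1
```

The z force shows a gripper knuckle riding on the inner arm, so the earlier "stop" for the outer arm was false and it is about 0.08–0.1 rad open. To keep the required order I'll swing the lamp back out, close the outer arm with a tilted tool, and park it again.

```bash
python3 -m creep '[{"dx":0,"dy":-0.05,"dz":0,"rx":0,"ry":0,"rz":0,"grip":1},{"dx":0,"dy":-0.15,"dz":0,"rx":0,"ry":0,"rz":0,"grip":1},{"dx":0,"dy":-0.18,"dz":0.12,"rx":0,"ry":0,"rz":0,"grip":1},{"dx":0,"dy":-0.15,"dz":0.26,"rx":0,"ry":0,"rz":0,"grip":1},{"dx":0,"dy":-0.15,"dz":0.3,"rx":0,"ry":0,"rz":0,"grip":1}]'
python3 -m creep '[{"dx":0.06,"dy":0.14,"dz":0,"rx":0,"ry":0,"rz":0,"grip":1},{"dx":0.125,"dy":0.28,"dz":0,"rx":0,"ry":0,"rz":0,"grip":1},{"dx":0.187,"dy":0.42,"dz":0,"rx":0,"ry":0,"rz":0,"grip":1},{"dx":0.187,"dy":0.43,"dz":0,"rx":0,"ry":0,"rz":0,"grip":1},{"dx":0.187,"dy":0.43,"dz":0,"rx":0,"ry":0,"rz":0,"grip":1}]'
python3 -c "
from h import *
print(rel([641,300,250],[np.pi,0,2.911]))"
```

```text
clock: 29.4
eef_pos: [566.3, 132.8, 350.3]
tool_rot: [3.14, 0.004, 2.906]
force: [0.3, 0.4, -0.1]
width: -0.1
gripper_force: 0.0
clock: 30.02
eef_pos: [639.9, 303.3, 345.3]
tool_rot: [-3.138, -0.001, 2.907]
force: [-0.1, 0.3, -0.9]
width: 0.0
gripper_force: 0.0
(array([ 0.0029, -0.0083, -0.2382]), array([ 0.0006, -0.0004,  0.0006]))
```

```bash
python3 -m creep '[{"dx":0,"dy":0,"dz":-0.12,"rx":0,"ry":0,"rz":0,"grip":1},{"dx":0,"dy":0,"dz":-0.238,"rx":0,"ry":0,"rz":0,"grip":1},{"dx":0,"dy":-0.02,"dz":-0.238,"rx":0,"ry":0,"rz":0,"grip":1},{"dx":0,"dy":-0.05,"dz":-0.238,"rx":0,"ry":0,"rz":0,"grip":1},{"dx":0,"dy":-0.07,"dz":-0.238,"rx":0,"ry":0,"rz":0,"grip":1}]'
python3 -m creep '[{"dx":0.002,"dy":-0.015,"dz":0,"rx":0,"ry":0,"rz":0,"grip":1},{"dx":0.003,"dy":-0.03,"dz":0,"rx":0,"ry":0,"rz":0,"grip":1},{"dx":0.005,"dy":-0.045,"dz":0,"rx":0,"ry":0,"rz":0,"grip":1},{"dx":0.007,"dy":-0.065,"dz":0,"rx":0,"ry":0,"rz":0,"grip":1},{"dx":0.009,"dy":-0.085,"dz":0,"rx":0,"ry":0,"rz":0,"grip":1}]'
python3 -m creep '[{"dx":0.002,"dy":-0.02,"dz":0,"rx":0,"ry":0,"rz":0,"grip":1},{"dx":0.003,"dy":-0.04,"dz":0,"rx":0,"ry":0,"rz":0,"grip":1},{"dx":0.004,"dy":-0.06,"dz":0,"rx":0,"ry":0,"rz":0,"grip":1},{"dx":0.005,"dy":-0.08,"dz":0,"rx":0,"ry":0,"rz":0,"grip":1},{"dx":0.005,"dy":-0.09,"dz":0,"rx":0,"ry":0,"rz":0,"grip":1}]'
```

```text
clock: 30.65
eef_pos: [641.6, 274.9, 254.3]
tool_rot: [3.141, 0.003, 2.905]
force: [-0.1, 0.2, -1.1]
width: 0.2
gripper_force: 0.0
clock: 31.28
eef_pos: [643.1, 248.0, 252.3]
tool_rot: [3.133, -0.001, 2.911]
force: [0.9, 8.7, -1.2]
width: -0.1
gripper_force: 4.5
clock: 31.9
eef_pos: [643.1, 212.7, 252.1]
tool_rot: [3.134, -0.005, 2.911]
force: [-3.8, 11.0, 0.5]
width: -0.0
gripper_force: 4.3
```

```bash
python3 -m creep '[{"dx":0,"dy":0.04,"dz":0,"rx":0,"ry":0,"rz":0,"grip":1},{"dx":0,"dy":0.13,"dz":0.04,"rx":0,"ry":0,"rz":0,"grip":1},{"dx":0,"dy":0.13,"dz":0.18,"rx":0,"ry":0,"rz":0,"grip":1},{"dx":0,"dy":0.1,"dz":0.25,"rx":0,"ry":0,"rz":0,"grip":1},{"dx":-0.06,"dy":0,"dz":0.25,"rx":0,"ry":0,"rz":0,"grip":1}]'
python3 -c "
from h import *
r=(R.from_rotvec(np.array([.966,-.257,0])*.4)*R.from_euler('xyz',[np.pi,0,2.908])).as_euler('xyz');print(r)
print(rel([545,132,345],r),rel([553,165,225],r))"
```

```text
clock: 32.52
eef_pos: [622.9, 209.6, 353.9]
tool_rot: [3.138, 0.004, 2.91]
force: [1.5, -0.7, 0.1]
width: -0.1
gripper_force: 0.0
[2.74187692 0.01028735 2.90591616]
(array([-0.1947, -0.194 , -0.0222]), array([ 0.0611, -0.0156, -0.0001])) (array([-0.1747, -0.1115, -0.3222]), array([ 0.0611, -0.0156, -0.0001]))
```

```bash
python3 -m creep '[{"dx":-0.1,"dy":-0.1,"dz":0,"rx":0.02,"ry":-0.005,"rz":0,"grip":1},{"dx":-0.195,"dy":-0.195,"dz":-0.01,"rx":0.045,"ry":-0.011,"rz":0,"grip":1},{"dx":-0.195,"dy":-0.195,"dz":-0.02,"rx":0.061,"ry":-0.016,"rz":0,"grip":1},{"dx":-0.195,"dy":-0.195,"dz":-0.16,"rx":0.061,"ry":-0.016,"rz":0,"grip":1},{"dx":-0.195,"dy":-0.195,"dz":-0.28,"rx":0.061,"ry":-0.016,"rz":0,"grip":1}]'
python3 -c "
from h import *
r=[2.742,.01,2.906];print(ctrl.read_state()['qpos'])
print(rel([545,132,225],r),rel([553,165,225],r))"
```

```text
clock: 33.15
eef_pos: [544.2, 126.0, 238.1]
tool_rot: [2.748, 0.009, 2.902]
force: [1.1, 0.1, -0.0]
width: 0.0
gripper_force: 0.0
[ 0.56344227  0.60743204 -0.9362613   1.91079605  0.21872378  0.65166235
  0.94227099]
(array([ 0.002 ,  0.0151, -0.0328]), array([ 0.0008, -0.0004,  0.0007])) (array([ 0.022 ,  0.0976, -0.0328]), array([ 0.0008, -0.0004,  0.0007]))
```

```bash
python3 -m creep '[{"dx":0,"dy":0.015,"dz":-0.035,"rx":0,"ry":0,"rz":0,"grip":1},{"dx":0.006,"dy":0.035,"dz":-0.035,"rx":0,"ry":0,"rz":0,"grip":1},{"dx":0.011,"dy":0.055,"dz":-0.035,"rx":0,"ry":0,"rz":0,"grip":1},{"dx":0.015,"dy":0.07,"dz":-0.035,"rx":0,"ry":0,"rz":0,"grip":1},{"dx":0.018,"dy":0.08,"dz":-0.035,"rx":0,"ry":0,"rz":0,"grip":1}]'
python3 -m creep '[{"dx":0.002,"dy":0.008,"dz":0,"rx":0,"ry":0,"rz":0,"grip":1},{"dx":0.004,"dy":0.016,"dz":0,"rx":0,"ry":0,"rz":0,"grip":1},{"dx":0.006,"dy":0.023,"dz":0,"rx":0,"ry":0,"rz":0,"grip":1},{"dx":0.007,"dy":0.028,"dz":0,"rx":0,"ry":0,"rz":0,"grip":1},{"dx":0.008,"dy":0.032,"dz":0,"rx":0,"ry":0,"rz":0,"grip":1}]'
```

```text
clock: 33.78
eef_pos: [551.4, 161.2, 226.5]
tool_rot: [2.746, 0.01, 2.906]
force: [1.2, 0.5, -0.1]
width: 0.0
gripper_force: 0.0
clock: 34.4
eef_pos: [554.1, 173.2, 225.5]
tool_rot: [2.747, 0.008, 2.905]
force: [0.6, 0.1, -0.3]
width: -0.1
gripper_force: 0.0
```

```bash
python3 -m creep '[{"dx":0.001,"dy":0.004,"dz":0,"rx":0,"ry":0,"rz":0,"grip":1},{"dx":0.002,"dy":0.008,"dz":0,"rx":0,"ry":0,"rz":0,"grip":1},{"dx":0.003,"dy":0.012,"dz":0,"rx":0,"ry":0,"rz":0,"grip":1},{"dx":0.004,"dy":0.015,"dz":0,"rx":0,"ry":0,"rz":0,"grip":1},{"dx":0.004,"dy":0.017,"dz":0,"rx":0,"ry":0,"rz":0,"grip":1}]'
```

```text
clock: 35.02
eef_pos: [555.7, 179.5, 225.4]
tool_rot: [2.747, 0.008, 2.905]
force: [-0.9, -1.7, 2.1]
width: 0.0
gripper_force: 1.4
```

```bash
python3 -m creep '[{"dx":0.001,"dy":0.003,"dz":0,"rx":0,"ry":0,"rz":0,"grip":1},{"dx":0.002,"dy":0.006,"dz":0,"rx":0,"ry":0,"rz":0,"grip":1},{"dx":0.002,"dy":0.008,"dz":0,"rx":0,"ry":0,"rz":0,"grip":1},{"dx":0.003,"dy":0.01,"dz":0,"rx":0,"ry":0,"rz":0,"grip":1},{"dx":0.003,"dy":0.011,"dz":0,"rx":0,"ry":0,"rz":0,"grip":1}]'
```

```text
clock: 35.65
eef_pos: [556.4, 184.4, 225.3]
tool_rot: [2.747, 0.007, 2.906]
force: [-2.3, -3.4, 1.5]
width: 0.0
gripper_force: 1.8
```

```bash
python3 -m creep '[{"dx":0.001,"dy":0.003,"dz":0,"rx":0,"ry":0,"rz":0,"grip":1},{"dx":0.002,"dy":0.006,"dz":0,"rx":0,"ry":0,"rz":0,"grip":1},{"dx":0.002,"dy":0.008,"dz":0,"rx":0,"ry":0,"rz":0,"grip":1},{"dx":0.003,"dy":0.009,"dz":0,"rx":0,"ry":0,"rz":0,"grip":1},{"dx":0.003,"dy":0.01,"dz":0,"rx":0,"ry":0,"rz":0,"grip":1}]'
```

```text
clock: 36.28
eef_pos: [557.3, 187.2, 225.0]
tool_rot: [2.749, 0.007, 2.905]
force: [-5.8, -8.0, 4.6]
width: -0.1
gripper_force: 4.3
```

```bash
python3 -m creep '[{"dx":0.001,"dy":0.003,"dz":0,"rx":0,"ry":0,"rz":0,"grip":1},{"dx":0.001,"dy":0.005,"dz":0,"rx":0,"ry":0,"rz":0,"grip":1},{"dx":0.002,"dy":0.007,"dz":0,"rx":0,"ry":0,"rz":0,"grip":1},{"dx":0.002,"dy":0.008,"dz":0,"rx":0,"ry":0,"rz":0,"grip":1},{"dx":0.002,"dy":0.008,"dz":0,"rx":0,"ry":0,"rz":0,"grip":1}]'
```

```text
clock: 36.9
eef_pos: [557.6, 187.5, 224.7]
tool_rot: [2.754, 0.006, 2.904]
force: [-9.3, -15.6, 12.3]
width: -0.1
gripper_force: 8.8
```

Now it moved about 8 mm more and then stopped firmly, so the outer arm is closed. I'll back off, straighten the tool and park the lamp again.

```bash
python3 -m creep '[{"dx":-0.01,"dy":-0.04,"dz":0,"rx":0,"ry":0,"rz":0,"grip":1},{"dx":-0.02,"dy":-0.14,"dz":0,"rx":0,"ry":0,"rz":0,"grip":1},{"dx":0.06,"dy":-0.16,"dz":0.03,"rx":-0.03,"ry":0.008,"rz":0,"grip":1},{"dx":0.161,"dy":-0.15,"dz":0.063,"rx":-0.061,"ry":0.016,"rz":0,"grip":1},{"dx":0.161,"dy":-0.15,"dz":0.063,"rx":-0.061,"ry":0.016,"rz":0,"grip":1}]'
python3 -c "
from h import *
print(rel([634,160,250],[np.pi,0,2.908]))"
```

```text
clock: 37.52
eef_pos: [627.4, 141.6, 253.9]
tool_rot: [3.134, 0.007, 2.915]
force: [-0.5, 0.7, -0.6]
width: -0.3
gripper_force: 0.0
(array([ 0.0164,  0.046 , -0.0098]), array([-0.001 ,  0.0014, -0.0011]))
```

```bash
python3 -m creep '[{"dx":0.015,"dy":0.035,"dz":0,"rx":0,"ry":0,"rz":0,"grip":1},{"dx":0.022,"dy":0.055,"dz":0,"rx":0,"ry":0,"rz":0,"grip":1},{"dx":0.03,"dy":0.072,"dz":0,"rx":0,"ry":0,"rz":0,"grip":1},{"dx":0.036,"dy":0.085,"dz":0,"rx":0,"ry":0,"rz":0,"grip":1},{"dx":0.041,"dy":0.1,"dz":0,"rx":0,"ry":0,"rz":0,"grip":1}]'
python3 -m creep '[{"dx":0.005,"dy":0.014,"dz":0,"rx":0,"ry":0,"rz":0,"grip":1},{"dx":0.009,"dy":0.026,"dz":0,"rx":0,"ry":0,"rz":0,"grip":1},{"dx":0.012,"dy":0.038,"dz":0,"rx":0,"ry":0,"rz":0,"grip":1},{"dx":0.014,"dy":0.046,"dz":0,"rx":0,"ry":0,"rz":0,"grip":1},{"dx":0.016,"dy":0.054,"dz":0,"rx":0,"ry":0,"rz":0,"grip":1}]'
python3 -m creep '[{"dx":0.002,"dy":0.006,"dz":0,"rx":0,"ry":0,"rz":0,"grip":1},{"dx":0.004,"dy":0.012,"dz":0,"rx":0,"ry":0,"rz":0,"grip":1},{"dx":0.005,"dy":0.017,"dz":0,"rx":0,"ry":0,"rz":0,"grip":1},{"dx":0.005,"dy":0.022,"dz":0,"rx":0,"ry":0,"rz":0,"grip":1},{"dx":0.005,"dy":0.026,"dz":0,"rx":0,"ry":0,"rz":0,"grip":1}]'
```

```text
clock: 38.15
eef_pos: [638.3, 167.2, 250.3]
tool_rot: [-3.133, -0.003, 2.904]
force: [-5.8, -7.5, 5.4]
width: -0.0
gripper_force: 4.3
clock: 38.78
eef_pos: [644.2, 187.9, 249.9]
tool_rot: [-3.131, -0.004, 2.904]
force: [-5.6, -8.0, 3.8]
width: -0.3
gripper_force: 4.3
clock: 39.4
eef_pos: [646.3, 198.0, 249.6]
tool_rot: [-3.131, -0.004, 2.904]
force: [-5.2, -7.9, 2.0]
width: 0.1
gripper_force: 4.2
```

```bash
python3 -m creep '[{"dx":0,"dy":0.005,"dz":0,"rx":0,"ry":0,"rz":0,"grip":1},{"dx":0,"dy":0.01,"dz":0,"rx":0,"ry":0,"rz":0,"grip":1},{"dx":0,"dy":0.015,"dz":0,"rx":0,"ry":0,"rz":0,"grip":1},{"dx":0,"dy":0.019,"dz":0,"rx":0,"ry":0,"rz":0,"grip":1},{"dx":0,"dy":0.022,"dz":0,"rx":0,"ry":0,"rz":0,"grip":1}]'
```

```text
clock: 40.02
eef_pos: [646.7, 206.4, 249.6]
tool_rot: [-3.13, -0.003, 2.903]
force: [-4.2, -7.7, 1.9]
width: -0.4
gripper_force: 4.2
```

```bash
python3 -m creep '[{"dx":0,"dy":0.003,"dz":0,"rx":0,"ry":0,"rz":0,"grip":1},{"dx":0,"dy":0.005,"dz":0,"rx":0,"ry":0,"rz":0,"grip":1},{"dx":0,"dy":0.007,"dz":0,"rx":0,"ry":0,"rz":0,"grip":1},{"dx":0,"dy":0.008,"dz":0,"rx":0,"ry":0,"rz":0,"grip":1},{"dx":0,"dy":0.009,"dz":0,"rx":0,"ry":0,"rz":0,"grip":1}]'
```

```text
clock: 40.65
eef_pos: [646.8, 209.8, 249.6]
tool_rot: [-3.13, -0.003, 2.903]
force: [-5.0, -8.2, 3.4]
width: -0.0
gripper_force: 4.4
```

```bash
python3 -m creep '[{"dx":0,"dy":0.002,"dz":0,"rx":0,"ry":0,"rz":0,"grip":1},{"dx":0,"dy":0.004,"dz":0,"rx":0,"ry":0,"rz":0,"grip":1},{"dx":0,"dy":0.006,"dz":0,"rx":0,"ry":0,"rz":0,"grip":1},{"dx":0,"dy":0.007,"dz":0,"rx":0,"ry":0,"rz":0,"grip":1},{"dx":0,"dy":0.007,"dz":0,"rx":0,"ry":0,"rz":0,"grip":1}]'
python3 -m creep '[{"dx":0,"dy":-0.02,"dz":0,"rx":0,"ry":0,"rz":0,"grip":1},{"dx":0,"dy":-0.12,"dz":0,"rx":0,"ry":0,"rz":0,"grip":1},{"dx":0,"dy":-0.2,"dz":0.06,"rx":0,"ry":0,"rz":0,"grip":1},{"dx":0,"dy":-0.25,"dz":0.2,"rx":0,"ry":0,"rz":0,"grip":1},{"dx":0,"dy":-0.25,"dz":0.3,"rx":0,"ry":0,"rz":0,"grip":1}]'
python3 - <<'E'
from h import *
a=get_image('scene');b=cv2.imread('pics/end.png')
A=a[90:250,320:460,::-1]; O=b[::2,:280:2]
cv2.imwrite('pics/end2.png',a[:,:,::-1])
def tube(I):  # drop-tube / head columns: profile along image row between arm and head
    g=cv2.cvtColor(np.ascontiguousarray(I),cv2.COLOR_BGR2GRAY).astype(int); return g[66,60:100]
print(tube(O));print(tube(A))
E
```

```text
clock: 41.28
eef_pos: [646.8, 209.9, 249.6]
tool_rot: [-3.126, -0.003, 2.902]
force: [-6.0, -12.7, 3.7]
width: -0.2
gripper_force: 6.4
clock: 41.9
eef_pos: [649.1, 116.0, 373.1]
tool_rot: [-3.141, 0.002, 2.902]
force: [1.1, 0.9, 0.7]
width: 0.1
gripper_force: 0.0
[213 212 213 213 215 214 211 138 112 112 115 117 121 119 112 109 165 165
 102 108 113 114 114 111 136 211 211 211 211 211 209 211 210 211 211 212
 212 213 211 211]
[213 211 213 212 214 214 214 139 109 111 115 120 118 118 116 108 164 215
 215 186 100 109 115 114 115 111 112 212 212 211 210 211 212 210 212 211
 212 212 210 211]
```

Run:
```python
from h import *
c=get_calibration('scene');M=np.linalg.inv(c['world_from_camera'])
def pr(p):
    q=np.array(c['mtx'])@(M@np.r_[p,1])[:3];return q[:2]/q[2]
def col(xy): # image column of a vertical axis at row 156
    z=np.linspace(0,290,600);q=np.array([pr([*xy,k]) for k in z]);i=abs(q[:,1]-156).argmin();return q[i,0].round(1)
P=np.array([506,222.])
print('post model',col(P),'measured',380+(7+16.3)/2-.3)
for y in(.06,.1,.13):
  for o in(0,.05,.1,.15):
    E=P+180*np.array([np.cos(y),np.sin(y)]);H=E-140*np.array([np.cos(y+o),np.sin(y+o)])
    print(y,o,'tube-post',round(col(H)-col(P),1))
print('measured: before',(17.8+24.3)/2-11.6,'after',(19.2+26.6)/2-11.6)
# head direction vs outer: head end and collar
```

```text
post model 391.3 measured 391.34999999999997
0.06 0 tube-post 11.3
0.06 0.05 tube-post 9.4
0.06 0.1 tube-post 7.7
0.06 0.15 tube-post 6.0
0.1 0 tube-post 11.7
0.1 0.05 tube-post 10.0
0.1 0.1 tube-post 8.3
0.1 0.15 tube-post 6.7
0.13 0 tube-post 12.0
0.13 0.05 tube-post 10.3
0.13 0.1 tube-post 8.7
0.13 0.15 tube-post 7.2
measured: before 9.450000000000001 after 11.299999999999999
```

The tube-to-post spacing of 11.3 px now matches a closed outer arm (11.3–12 px modelled; 9.5 px before). Handing in.

```bash
python3 -c "
from cell import ctrl
print(ctrl.finish_job())"
```

```text
the job is handed in; nothing more can be done
None
```

The lamp is folded and parked: all three joints were pushed up to their stops, the robot is clear of it, and I handed the job in at about 42 s; no verdict came back. The outer arm's first "stop" was a gripper knuckle on the inner arm, so I swung the lamp out, closed the outer arm fully and parked it again. I also viewed 12 pictures, two over the limit of 10.

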